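# Feel the end play of the hand mill's shaft and leave it centred

## Robot

A 7-joint arm with a two-finger parallel gripper is mounted at the origin on the work surface. World frame = base frame: x ahead of the robot, y to its left, z up, the work surface at z = 0. Lengths are in m, angles in rad, forces in N, time in s.
With the tool pointing down it reaches from about 0.4 to 0.85 m from the base axis. Payload 10.4 kg.
Tool frame: the origin (TCP) lies at the very end of the fingers, on their centre line; the grasp point (between the pads) lies 19 mm behind it; z points along the fingers, y is the line along which they close (so a half turn about z gives the same grasp; the last joint's range is limited). The gripper opens to 85 mm and grips with 20 to 120 N. Pads are 22 mm wide; open, the fingers measure 114 mm over their backs; the gripper's body (76 mm by 85 mm) begins 54 mm behind the grasp point. The pads swing forward as they close: fully open they stand 13 mm farther back than shut.
Start: joints at [-1.363, 0.332, -0.065, 1.46, 0.022, 1.35, -0.088], TCP at [0.143, 0.608, 0.231] pointing down, gripper open.
Joint ranges: [-2.6, 2.6], [-0.5, 2.12], [-1.47, 1.34], [0.16, 2.42], [-1.27, 4.41], [0.06, 2.06], [-2.6, 2.6]. Speed limits (rad/s): [2.22, 2.22, 2.79, 2.79, 3.14, 3.14, 3.14].

## Interface

Orientations are given as a unit quaternion [x, y, z, w].
In Python, from workcell import * gives the robot as it stands.
- The arm moves only by the tool step_arm, never from a script. Its argument "commands" is one flat list of numbers, 7 for each row, row after row: the finger opening in mm, from 0 to 85.4, then the shift along the world's x, y, z as a fraction of full scale, then the turn, a rotation vector about the world's x, y, z as a fraction of full scale. A call has exactly 10 rows; each row is the pose to reach, as a shift and turn from the pose commanded when the call began, turning the shorter way round; what a row does not reach only later rows make up. Full scale, the value 1, is 0.6 m for a shift and pi rad for a turn. A row lasts 1/8 s, in which the tool goes at most 62.5 mm and 10.7 degrees, less where a joint would pass 70% of its speed; a pose out of reach is approached as far as the arm can. A call with a number of a shift or a turn outside -1 to 1 is refused whole. A call with a gripper value outside its range is refused whole. The fingers move at their own pace and stop on an object; "squeeze" is the grip in N (left out, the last holds). Time passes only in rows, so rows that repeat a pose let the fingers close, or fill a call up. It gives the time, the measured TCP pose, the force, the opening and the grip force at its end, in the units of the state.
- get_obs(): the state, without advancing time (a new reading comes with each control period).
- camera(name): name is "scene" or "top" or "wrist"; returns the picture (480x640x3 uint8, red, green, blue); there is no depth.
- camera_params(name): a dict with "mtx" (3x3 intrinsics, pixels), "extrinsics" (4x4, takes a point from world to camera coordinates); the wrist camera has in their place "tool_from_camera" (4x4, takes a point from camera to tool coordinates, whose origin is the TCP and whose axes are the flange's). Camera axes: x right, y down, z forward; pixel columns grow to the right and rows downward; lengths in m; the calibration is good to about 2 mm. The wrist camera is an equidistant fisheye: a pixel r from the principal point sees the ray r / f radians off the axis. A picture is of the moment at which its call begins: read the wrist's pose just before it. camera_params takes no time and is no camera call.
- hand_in(): hands the job in; it is judged then, once.
The state is a dict: "clock": time; "joint_pos": joint angles; "joint_velocities": joint speeds; "tau": joint torques, N m; "position": TCP position; "ee_rot": TCP orientation; "ft_force": force on the tool from outside, world axes, zero at the start; "torque": the same for the moment, N m; "grip_width": opening from 0.0 (shut) to 1.0 (fully open); "grasp_force": force on a finger pad.
Only numpy, scipy, OpenCV 4.12 (cv2) and the standard library are available. Lean on these libraries where they do the work, as an engineer would, in place of code of your own. Each camera call takes 0.05 s, during which the arm holds its last target. There are 200 camera calls.

## Task

Check the green hand mill's shaft for end play before the crank goes back on: take hold of its square drive end, push the shaft gently in along its axis until it bears on its inner stop and keep about 8 N on it for a second, then pull it gently out until it bears on its outer stop and keep about 8 N there for a second. Then leave the shaft standing midway between the two stops you felt, and let go. Never put more than 20 N on a stop, and leave the dishes on the crate where they are.

Things in the scene. Friction and masses are not known exactly. Their poses are not given: they have to be found in the camera images.
- mill: Green hand mill bolted on the crate, crank off. Origin on the crate's top under it; z up. The shaft's axis runs along its x, 85 mm above the origin; +x inwards (into the mill), -x outwards, where the drive end sticks out. Barrel 80 mm across, front face at x = -50 mm (bearing ring to -53), 94 mm flanges up to 132 mm high; aluminium hopper over x = 8 to 92 mm, up to 180 mm high
- shaft: Steel shaft, 0.5 kg, slides only along its axis, 1.5 N friction. Origin on the axis inside the mill, axes as the mill's. Its collar runs between two stops hidden in the barrel: alike rubber-backed washers yielding 0.2 mm per N. Their places differ each time and can only be felt: free play 9 to 26 mm; at the start 1 to 9 mm to the inner stop, 5 to 20 mm to the outer
- drive_end (a point): Middle of the gripping place, on the shaft's axis, 105 mm outwards of the shaft's origin, 85 mm above the crate's top; axes as the mill's. A bare steel bar 20 mm square (faces upright and level) runs from 35 mm inwards of this point to 35 mm outwards, ending in a brass disc 32 mm across, 6 mm thick. At the start 50 to 55 mm from the barrel's front face
- crate: Upturned blue plastic crate, 400 x 600 mm and 120 mm high, standing fast. Origin under its centre on the table; long side along its y
- bowl: Aluminium bowl, 136 mm across, 50 mm high, on the crate; origin under its centre. Leave alone
- plate: Orange melamine plate, 140 mm across, 16 mm high, on the crate; origin under its centre. Leave alone
- cup: Stainless cup, 72 mm across, 60 mm high, on the crate; origin under its centre. Leave alone
- container: Green container with a white lid, 106 x 86 mm, 55 mm high, on the crate; origin under its centre. Leave alone

How it is judged:
By the outcome, as a careful person would: the job done as asked, in the order asked, and still so for the second after the job is handed in, with the robot touching nothing.
It also fails if it takes over 48 s, if anything falls off the work surface, if the arm or the gripper's body presses on something with over 40 N, if the wrist force passes 120 N, or if a joint passes its speed limit or range.

## Working session

There is one attempt and no reset: what is moved stays moved. The work goes in short steps, Python scripts to look and compute and a tool call to move; the robot and the scene stay as the last step left them, time stands still between calls to the robot, and variables do not carry over. Pictures are saved under pics/ and viewed, at most 10 in all, crops included, and the job is handed in when it is done.

Besides the shell and the picture viewer there is one more tool, called after "Call:" as name(argument=value, ...) on one line, values as JSON. step_arm: Moves the arm, as the interface text tells. Its arguments: {"type":"object","properties":{"commands":{"type":"array","items":{"type":"number"}},"squeeze":{"type":"number"}},"required":["commands"]}

```bash
mkdir -p pics; ls; python3 - <<'E'
from workcell import *
import cv2,numpy as np
np.set_printoptions(precision=4,suppress=True)
o=get_obs();print({k:np.round(v,3) for k,v in o.items()})
for n in("scene","top"):
    cv2.imwrite(f"pics/{n}1.png",camera(n)[:,:,::-1]);p=camera_params(n);print(n,p["mtx"],p["extrinsics"])
print(camera_params("wrist"))
E
```

```text
pics
{'clock': np.float64(0.0), 'joint_pos': array([-1.363,  0.333, -0.065,  1.461,  0.022,  1.35 , -0.088]), 'joint_velocities': array([ 0.001, -0.002,  0.   ,  0.   ,  0.   , -0.001, -0.   ]), 'tau': array([  0.   , -62.545,   0.049, -39.16 ,   0.016,   0.01 ,   0.   ]), 'position': array([0.143, 0.608, 0.23 ]), 'ee_rot': array([ 0.115,  0.993, -0.001, -0.   ]), 'ft_force': array([-0.289, -0.378,  0.335]), 'torque': array([ 0.022,  0.034, -0.066]), 'grasp_force': np.float64(0.0), 'grip_width': np.float64(1.0)}
scene [[491.1194   0.     317.5711]
 [  0.     491.1194 240.1899]
 [  0.       0.       1.    ]] [[ 0.3403  0.9401  0.018  -0.2589]
 [ 0.6683 -0.2284 -0.708  -0.302 ]
 [-0.6615  0.253  -0.706   1.3115]
 [ 0.      0.      0.      1.    ]]
top [[498.2037   0.     327.9277]
 [  0.     498.2037 242.9081]
 [  0.       0.       1.    ]] [[ 0.0072 -0.9994  0.0326  0.0119]
 [-0.9984 -0.009  -0.0562  0.6531]
 [ 0.0564 -0.0321 -0.9979  0.9292]
 [ 0.      0.      0.      1.    ]]
{'mtx': array([[371.6483,   0.    , 324.8684],
       [  0.    , 371.6483, 238.1792],
       [  0.    ,   0.    ,   1.    ]]), 'tool_from_camera': array([[ 0.    , -0.96  , -0.2801,  0.0716],
       [ 1.    ,  0.    , -0.0001,  0.0005],
       [ 0.0001, -0.2801,  0.96  , -0.1429],
       [ 0.    ,  0.    ,  0.    ,  1.    ]])}
```

View pics/scene1.png

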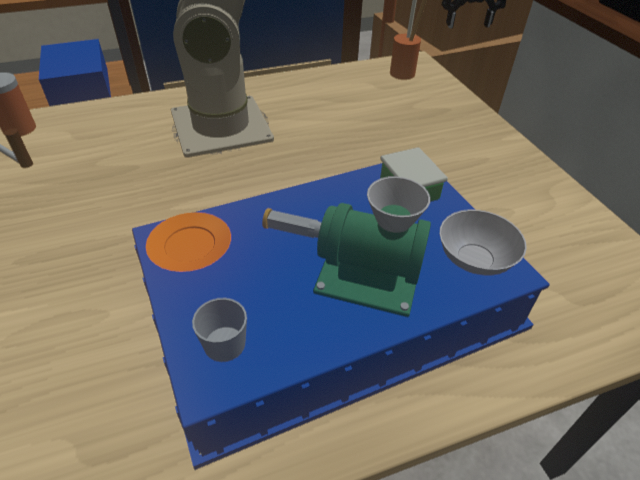

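View pics/top1.png

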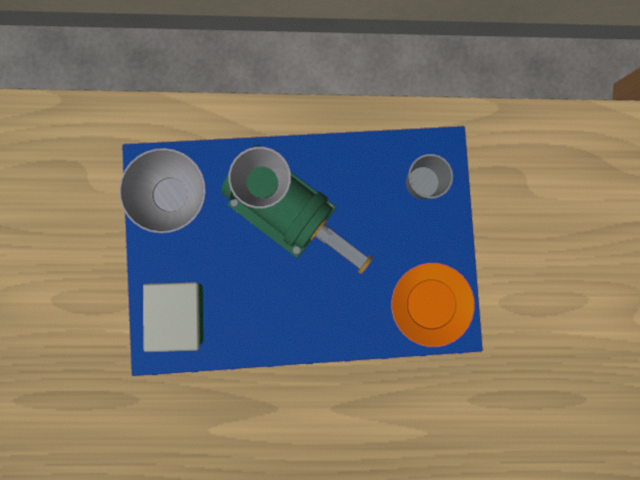

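The scene shows the mill with its drive end pointing at the plate. In the top view the bar runs from about (318,232) to the disc at about (365,265). I'll enlarge it.

```bash
python3 - <<'E'
import cv2
a=cv2.imread("pics/top1.png")[200:290,290:390];cv2.imwrite("pics/c1.png",cv2.resize(a,None,fx=6,fy=6,interpolation=cv2.INTER_CUBIC))
E
```

```text
(no output)
```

View pics/c1.png

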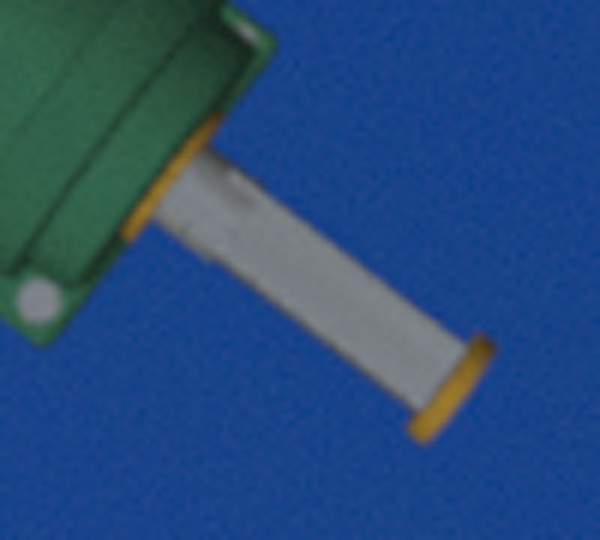

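```bash
cat > h.py <<'E'
from workcell import *
import numpy as np,cv2
from scipy.spatial.transform import Rotation as R
np.set_printoptions(precision=4,suppress=True)
def ray(n,px,z):
    p=camera_params(n);E=p["extrinsics"];d=np.linalg.inv(p["mtx"])@[*px,1]
    d=E[:3,:3].T@d;c=-E[:3,:3].T@E[:3,3];return c+d*(z-c[2])/d[2]
E
python3 - <<'E'
from h import *
f=lambda x,y,z=.215:ray("top",(290+(x-2.5)/6,200+(y-2.5)/6),z)
P={k:f(*k) for k in[(260,185),(467,347),(220,265),(415,408),(170,180),(441,378)]}
for k,v in P.items():print(k,v)
d1=P[467,347]-P[260,185];d2=P[415,408]-P[220,265]
for d in(d1,d2):print(np.degrees(np.arctan2(-d[1],-d[0])))
print(np.linalg.norm(P[467,347]-P[415,408]))
ring=f(170,180,.21);e=P[441,378];print(ring,np.linalg.norm(ring-e))
u=(ring-e);u[2]=0;u/=np.linalg.norm(u);print("inward",u,np.degrees(np.arctan2(u[1],u[0])),"drive",e+.035*u)
# scene check: project
p=camera_params("scene");g=e+.035*u;g[2]=.205
for q in(g,e-[0,0,.01]):
    c=p["extrinsics"]@[*q,1];w=p["mtx"]@c[:3];print(w[:2]/w[2])
print(R.from_quat(get_obs()["ee_rot"]).as_matrix())
a=cv2.imread("pics/scene1.png")[190:260,250:350];cv2.imwrite("pics/c2.png",cv2.resize(a,None,fx=6,fy=6,interpolation=cv2.INTER_CUBIC))
E
```

```text
(260, 185) [0.6608 0.0161 0.215 ]
(467, 347) [ 0.6205 -0.0362  0.215 ]
(220, 265) [0.6406 0.0261 0.215 ]
(415, 408) [ 0.6051 -0.0231  0.215 ]
(170, 180) [0.6618 0.0388 0.215 ]
(441, 378) [ 0.6127 -0.0296  0.215 ]
52.38611940758905
54.19771869685746
0.02017728433598411
[0.6623 0.0387 0.21  ] 0.08458961813695645
inward [0.5872 0.8094 0.    ] 54.040902873598704 drive [ 0.6332 -0.0013  0.215 ]
[290.6558 224.6071]
[268.9805 220.0081]
[[-0.9735  0.2287 -0.0002]
 [ 0.2287  0.9735 -0.0012]
 [-0.0001 -0.0013 -1.    ]]
```

View pics/c2.png

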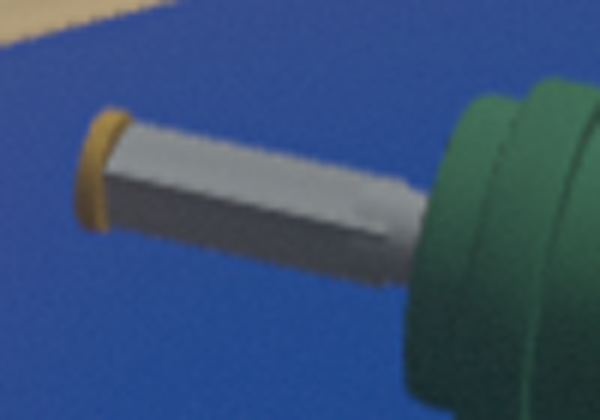

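Bar width comes out at 20.2 mm, and bar end to ring is 84.6 mm, within the expected 82–87. The projection into the scene view lands on the disc-side bar end (crop ~(114,180)). The axis points inward at about 53.5°, with the drive end at about (0.633, -0.001). Moving to hover.

Call:
step_arm(commands=[85, 0.03, -0.03, 0.05, 0, 0, -0.03, 85, 0.08, -0.09, 0.1, 0, 0, -0.06, 85, 0.14, -0.16, 0.15, 0, 0, -0.1, 85, 0.2, -0.24, 0.167, 0, 0, -0.14, 85, 0.26, -0.31, 0.167, 0, 0, -0.18, 85, 0.32, -0.38, 0.167, 0, 0, -0.22, 85, 0.38, -0.45, 0.167, 0, 0, -0.26, 85, 0.43, -0.52, 0.167, 0, 0, -0.3, 85, 0.47, -0.57, 0.167, 0, 0, -0.33, 85, 0.5, -0.6, 0.167, 0, 0, -0.35], squeeze=40)

```text
clock: 1.35
position: [0.4439, 0.2468, 0.3315]
ee_rot: [0.619, 0.786, 0.0, -0.0]
ft_force: [0.3, 0.8, 0.8]
grip_width: 1.0
grasp_force: 0.0
```

Call:
step_arm(commands=[85, 0.03, -0.04, 0, 0, 0, -0.03, 85, 0.07, -0.1, 0, 0, 0, -0.07, 85, 0.12, -0.17, 0, 0, 0, -0.11, 85, 0.17, -0.24, 0, 0, 0, -0.15, 85, 0.22, -0.31, 0, 0, 0, -0.19, 85, 0.26, -0.37, -0.02, 0, 0, -0.23, 85, 0.29, -0.41, -0.05, 0, 0, -0.26, 85, 0.305, -0.428, -0.07, 0, 0, -0.279, 85, 0.305, -0.428, -0.07, 0, 0, -0.279, 85, 0.305, -0.428, -0.07, 0, 0, -0.279])

```text
clock: 2.6
position: [0.6259, -0.0069, 0.2901]
ee_rot: [0.892, 0.452, 0.0, -0.0]
ft_force: [-1.2, -0.2, 0.3]
grip_width: 0.996
grasp_force: 0.0
```

```bash
python3 - <<'E'
from h import *
o=get_obs();print(o["position"],o["ee_rot"],o["ft_force"],o["joint_pos"])
np.savez("w.npz",p=o["position"],q=o["ee_rot"])
a=camera("wrist")[:,:,::-1];cv2.imwrite("pics/w1.png",a)
E
```

```text
[ 0.6259 -0.0069  0.2901] [ 0.8921  0.4518  0.0004 -0.0002] [-1.2283 -0.1984  0.321 ] [-0.5527  0.3497  0.6546  1.3965 -0.212   1.4654 -0.5387]
```

View pics/w1.png

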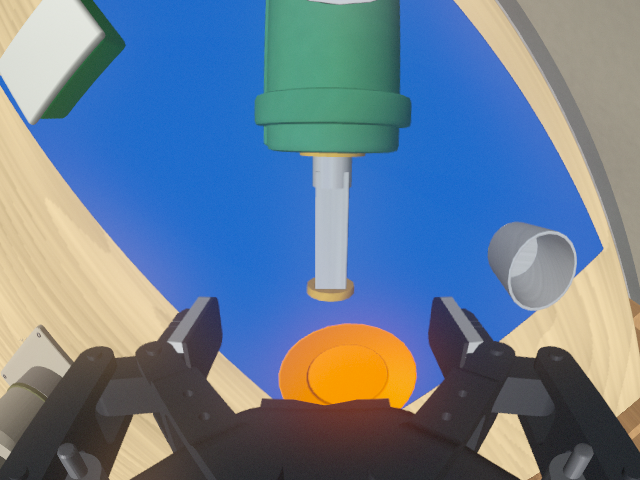

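Wrist view: the bar runs from the ring at (332,155) to the disc at (330,290). Its top-face corners are about (314,288) and (346,288) at the disc, and about (317,190) and (349,190) near the mill.

```bash
cat >> h.py <<'E'
def wray(px,z,p,q):
    c=camera_params("wrist");m=c["mtx"];T=c["tool_from_camera"]
    v=(np.array(px)-m[:2,2])/m[0,0];t=np.linalg.norm(v);d=np.r_[v/t*np.sin(t),np.cos(t)]
    r=R.from_quat(q).as_matrix();o=p+r@T[:3,3];d=r@T[:3,:3]@d
    return o+d*(z-o[2])/d[2]
E
python3 - <<'E'
from h import *
w=np.load("w.npz");p,q=w["p"],w["q"];g=lambda *x:wray(x,.215,p,q)
a,b,c,d=g(314,288),g(346,288),g(317,190),g(349,190)
print(a,b,c,d,np.linalg.norm(a-b),np.linalg.norm(c-d))
for s,e in((a,c),(b,d)):print(np.degrees(np.arctan2(*(e-s)[1::-1])))
e=(a+b)/2;u=(c+d)/2-e;u[2]=0;u/=np.linalg.norm(u)
n=R.from_quat(q).as_matrix();print("tool x",np.degrees(np.arctan2(n[1,0],n[0,0])),"end",e,"drive",e+.035*u,"grip-10",e+.025*u,u)
a=cv2.imread("pics/w1.png")[140:310,270:390];cv2.imwrite("pics/c3.png",cv2.resize(a,None,fx=3.5,fy=3.5,interpolation=cv2.INTER_CUBIC))
E
```

```text
[ 0.6048 -0.0228  0.215 ] [ 0.6213 -0.0349  0.215 ] [0.6439 0.0266 0.215 ] [0.6592 0.0154 0.215 ] 0.02049102019176045 0.018969084156473286
51.629377504656624
53.01546983096626
tool x 53.71929630475984 end [ 0.6131 -0.0289  0.215 ] drive [ 0.6345 -0.0012  0.215 ] grip-10 [ 0.6284 -0.0091  0.215 ] [0.6112 0.7915 0.    ]
```

View pics/c3.png

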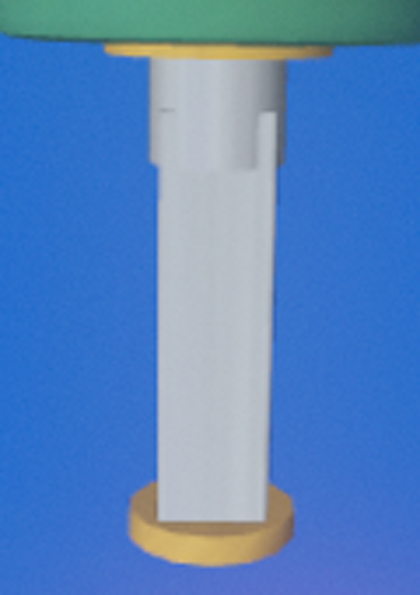

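```bash
python3 - <<'E'
from h import *
w=np.load("w.npz");p,q=w["p"],w["q"];g=lambda x,y:wray((270+(x-1.25)/3.5,140+(y-1.25)/3.5),.215,p,q)
a,b,c,d=g(158,521),g(267,521),g(159,200),g(274,200)
print(a,b,c,d,np.linalg.norm(a-b),np.linalg.norm(c-d))
for s,e in((a,c),(b,d)):print(np.degrees(np.arctan2(*(e-s)[1::-1])))
e=(a+b)/2;u=(c+d)/2-e;u[2]=0;u/=np.linalg.norm(u)
print("end",e,"grip-10",e+.025*u,u,np.degrees(np.arctan2(u[1],u[0])))
E
```

```text
[ 0.605  -0.0234  0.215 ] [ 0.6211 -0.0352  0.215 ] [0.6406 0.024  0.215 ] [0.6563 0.0124 0.215 ] 0.019952766296138572 0.01954718687535081
53.107555945126165
53.500482585822695
end [ 0.6131 -0.0293  0.215 ] grip-10 [ 0.628  -0.0092  0.215 ] [0.5976 0.8018 0.    ] 53.30411199298418
```

Call:
step_arm(commands=[70, 0.003, 0, 0, 0, 0, -0.002, 70, 0.003, 0, -0.03, 0, 0, -0.002, 70, 0.003, 0, -0.06, 0, 0, -0.002, 60, 0.003, 0, -0.09, 0, 0, -0.002, 60, 0.003, 0, -0.12, 0, 0, -0.002, 60, 0.003, 0, -0.15, 0, 0, -0.002, 60, 0.003, 0, -0.165, 0, 0, -0.002, 60, 0.003, 0, -0.175, 0, 0, -0.002, 60, 0.003, 0, -0.175, 0, 0, -0.002, 60, 0.003, 0, -0.175, 0, 0, -0.002])

```text
clock: 3.9
position: [0.6281, -0.0084, 0.1851]
ee_rot: [0.894, 0.448, 0.0, 0.0]
ft_force: [0.5, -0.2, 0.1]
grip_width: 0.701
grasp_force: 0.0
```

```bash
python3 - <<'E'
from h import *
o=get_obs();p=o["position"];print(o["clock"],p,o["ft_force"],o["grip_width"])
n=R.from_quat(o["ee_rot"]).as_matrix();print(np.degrees(np.arctan2(n[1,0],n[0,0])))
u=np.array([.5976,.8018,0]);v=np.array([.8018,-.5976,0]);d=p-[.628,-.0092,.186];print("along",d@u,"lat",d@v)
E
```

```text
3.9 [ 0.6281 -0.0084  0.1851] [ 0.4853 -0.1925  0.1018] 0.7011463663141433
53.19653780847613
along 0.0006766968173767863 lat -0.0004223711511439814
```

Call:
step_arm(commands=[40, 0, 0, 0, 0, 0, 0, 28, 0, 0, 0, 0, 0, 0, 22, 0, 0, 0, 0, 0, 0, 10, 0, 0, 0, 0, 0, 0, 10, 0, 0, 0, 0, 0, 0, 10, 0, 0, 0, 0, 0, 0, 10, 0, 0, 0, 0, 0, 0, 10, 0, 0, 0, 0, 0, 0, 10, 0, 0, 0, 0, 0, 0, 10, 0, 0, 0, 0, 0, 0], squeeze=50)

```text
clock: 5.15
position: [0.6288, -0.0093, 0.185]
ee_rot: [0.894, 0.447, 0.001, 0.001]
ft_force: [6.1, -3.9, -0.5]
grip_width: 0.228
grasp_force: 51.7
```

```bash
cat > s.py <<'E'
from h import *
o=get_obs();p=o["position"];u=np.array([.5976,.8018,0]);v=np.array([.8018,-.5976,0]);d=p-[.628,-.0092,.186]
f=o["ft_force"];print(o["clock"],"pos mm along %.2f lat %.2f z %.2f"%(d@u*1e3,d@v*1e3,d[2]*1e3),"F along %.2f lat %.2f z %.2f"%(f@u,f@v,f[2]),o["grip_width"]*85.4,o["grasp_force"],o["torque"])
E
python3 s.py
```

```text
5.15 pos mm along 0.40 lat 0.67 z -0.97 F along 0.52 lat 7.17 z -0.49 19.432488497487363 51.72604858875275 [-0.4786 -0.9561  0.0196]
```

Gripped. There's a 7 N sideways load from being about 1 mm off-centre, so I'll relieve that while starting a slow push inwards.

Call:
step_arm(commands=[10, 0.0008, -0.0006, 0, 0, 0, 0, 10, 0.0015, -0.0011, 0, 0, 0, 0, 10, 0.002, -0.0004, 0, 0, 0, 0, 10, 0.0025, 0.0002, 0, 0, 0, 0, 10, 0.003, 0.0009, 0, 0, 0, 0, 10, 0.0035, 0.0016, 0, 0, 0, 0, 10, 0.004, 0.0022, 0, 0, 0, 0, 10, 0.0045, 0.0029, 0, 0, 0, 0, 10, 0.0045, 0.0029, 0, 0, 0, 0, 10, 0.0045, 0.0029, 0, 0, 0, 0])

```text
clock: 6.4
position: [0.6307, -0.0068, 0.185]
ee_rot: [0.894, 0.448, 0.0, 0.0]
ft_force: [0.2, -1.8, 6.3]
grip_width: 0.222
grasp_force: 52.6
```

```bash
python3 s.py
```

```text
6.4 pos mm along 3.53 lat 0.69 z -1.00 F along -1.34 lat 1.27 z 6.34 18.920562481047128 52.562429308891296 [-0.3218 -0.0514 -0.0085]
```

Call:
step_arm(commands=[10, 0.0004, 0.0005, 0, 0, 0, 0, 10, 0.0008, 0.001, 0, 0, 0, 0, 10, 0.0012, 0.0015, 0, 0, 0, 0, 10, 0.0015, 0.002, 0, 0, 0, 0, 10, 0.0019, 0.0025, 0, 0, 0, 0, 10, 0.0023, 0.003, 0, 0, 0, 0, 10, 0.0027, 0.0035, 0, 0, 0, 0, 10, 0.003, 0.004, 0, 0, 0, 0, 10, 0.003, 0.004, 0, 0, 0, 0, 10, 0.003, 0.004, 0, 0, 0, 0])

```text
clock: 7.65
position: [0.6319, -0.0051, 0.185]
ee_rot: [0.894, 0.447, -0.0, 0.0]
ft_force: [-3.0, -4.4, 7.0]
grip_width: 0.226
grasp_force: 52.8
```

```bash
python3 s.py
```

```text
7.65 pos mm along 5.60 lat 0.68 z -1.00 F along -5.36 lat 0.20 z 6.98 19.268759126251425 52.8238445520401 [-0.6821  0.5242  0.0317]
```

Contact: about 4 N is already on the inner stop. I'll add 1.8 mm to reach about 8 N and hold.

Call:
step_arm(commands=[10, 0.0004, 0.0006, 0, 0, 0, 0, 10, 0.0009, 0.0012, 0, 0, 0, 0, 10, 0.0013, 0.0018, 0, 0, 0, 0, 10, 0.0018, 0.0024, 0, 0, 0, 0, 10, 0.0018, 0.0024, 0, 0, 0, 0, 10, 0.0018, 0.0024, 0, 0, 0, 0, 10, 0.0018, 0.0024, 0, 0, 0, 0, 10, 0.0018, 0.0024, 0, 0, 0, 0, 10, 0.0018, 0.0024, 0, 0, 0, 0, 10, 0.0018, 0.0024, 0, 0, 0, 0])

```text
clock: 8.9
position: [0.6323, -0.0046, 0.185]
ee_rot: [0.895, 0.447, -0.001, 0.0]
ft_force: [-6.5, -5.4, 8.3]
grip_width: 0.227
grasp_force: 53.1
```

```bash
python3 s.py
```

```text
8.9 pos mm along 6.30 lat 0.70 z -1.03 F along -8.24 lat -1.99 z 8.30 19.3846657079538 53.14326345920563 [-1.0586  1.3054  0.1516]
```

Call:
step_arm(commands=[10, 0.0006, 0.0008, 0, 0, 0, 0, 10, 0.0006, 0.0008, 0, 0, 0, 0, 10, 0.0006, 0.0008, 0, 0, 0, 0, 10, 0.0006, 0.0008, 0, 0, 0, 0, 10, 0.0006, 0.0008, 0, 0, 0, 0, 10, 0.0006, 0.0008, 0, 0, 0, 0, 10, 0.0006, 0.0008, 0, 0, 0, 0, 10, 0.0006, 0.0008, 0, 0, 0, 0, 10, 0.0006, 0.0008, 0, 0, 0, 0, 10, 0.0006, 0.0008, 0, 0, 0, 0])

```text
clock: 10.15
position: [0.6325, -0.0043, 0.185]
ee_rot: [0.895, 0.447, -0.001, 0.0]
ft_force: [-7.8, -6.5, 9.4]
grip_width: 0.226
grasp_force: 53.2
```

```bash
python3 s.py
```

```text
10.15 pos mm along 6.60 lat 0.67 z -1.04 F along -9.85 lat -2.39 z 9.44 19.307787211764396 53.23645234107971 [-1.2113  1.5411  0.1435]
```

Held at about 8.4 N for over a second, with zero-force inner contact at about 4.9 mm on my axis. Now withdrawing; the outer stop lies at -4.6 mm or beyond, so 12 mm is free travel.

Call:
step_arm(commands=[10, 0, 0, 0, 0, 0, 0, 10, 0, 0, 0, 0, 0, 0, 10, -0.0015, -0.002, 0, 0, 0, 0, 10, -0.003, -0.004, 0, 0, 0, 0, 10, -0.0045, -0.006, 0, 0, 0, 0, 10, -0.006, -0.008, 0, 0, 0, 0, 10, -0.0075, -0.01, 0, 0, 0, 0, 10, -0.009, -0.012, 0, 0, 0, 0, 10, -0.0105, -0.014, 0, 0, 0, 0, 10, -0.012, -0.016, 0, 0, 0, 0])

```text
clock: 11.4
position: [0.627, -0.0117, 0.185]
ee_rot: [0.894, 0.448, 0.001, 0.0]
ft_force: [3.8, -1.2, 5.5]
grip_width: 0.227
grasp_force: 52.6
```

```bash
python3 s.py
```

```text
11.4 pos mm along -2.57 lat 0.69 z -0.99 F along 1.27 lat 3.76 z 5.48 19.369216604892227 52.58121907711029 [-0.0338 -0.5561  0.0032]
```

Now 3 mm out per call, in even steps.

Call:
step_arm(commands=[10, -0.0004, -0.0005, 0, 0, 0, 0, 10, -0.0008, -0.001, 0, 0, 0, 0, 10, -0.0012, -0.0015, 0, 0, 0, 0, 10, -0.0015, -0.002, 0, 0, 0, 0, 10, -0.0019, -0.0025, 0, 0, 0, 0, 10, -0.0023, -0.003, 0, 0, 0, 0, 10, -0.0027, -0.0035, 0, 0, 0, 0, 10, -0.003, -0.004, 0, 0, 0, 0, 10, -0.003, -0.004, 0, 0, 0, 0, 10, -0.003, -0.004, 0, 0, 0, 0])

```text
clock: 12.65
position: [0.6252, -0.0141, 0.185]
ee_rot: [0.894, 0.448, 0.001, 0.0]
ft_force: [4.0, -0.2, 5.6]
grip_width: 0.225
grasp_force: 52.6
```

```bash
python3 s.py
```

```text
12.65 pos mm along -5.61 lat 0.67 z -0.98 F along 2.23 lat 3.31 z 5.64 19.196405358736932 52.62571692466736 [-0.0966 -0.4651 -0.0576]
```

Call:
step_arm(commands=[10, -0.0004, -0.0005, 0, 0, 0, 0, 10, -0.0008, -0.001, 0, 0, 0, 0, 10, -0.0012, -0.0015, 0, 0, 0, 0, 10, -0.0015, -0.002, 0, 0, 0, 0, 10, -0.0019, -0.0025, 0, 0, 0, 0, 10, -0.0023, -0.003, 0, 0, 0, 0, 10, -0.0027, -0.0035, 0, 0, 0, 0, 10, -0.003, -0.004, 0, 0, 0, 0, 10, -0.003, -0.004, 0, 0, 0, 0, 10, -0.003, -0.004, 0, 0, 0, 0])

```text
clock: 13.9
position: [0.6234, -0.0165, 0.185]
ee_rot: [0.894, 0.448, 0.001, 0.0]
ft_force: [3.1, -0.8, 7.4]
grip_width: 0.227
grasp_force: 52.6
```

```bash
python3 s.py
```

```text
13.9 pos mm along -8.61 lat 0.63 z -1.01 F along 1.19 lat 2.96 z 7.39 19.35501493286323 52.62712061405182 [-0.0316 -0.5061 -0.0059]
```

Call:
step_arm(commands=[10, -0.0004, -0.0005, 0, 0, 0, 0, 10, -0.0008, -0.001, 0, 0, 0, 0, 10, -0.0012, -0.0015, 0, 0, 0, 0, 10, -0.0015, -0.002, 0, 0, 0, 0, 10, -0.0019, -0.0025, 0, 0, 0, 0, 10, -0.0023, -0.003, 0, 0, 0, 0, 10, -0.0027, -0.0035, 0, 0, 0, 0, 10, -0.003, -0.004, 0, 0, 0, 0, 10, -0.003, -0.004, 0, 0, 0, 0, 10, -0.003, -0.004, 0, 0, 0, 0])

```text
clock: 15.15
position: [0.6225, -0.0177, 0.185]
ee_rot: [0.894, 0.448, 0.002, 0.0]
ft_force: [9.5, 2.6, 2.8]
grip_width: 0.226
grasp_force: 52.3
```

```bash
python3 s.py
```

```text
15.15 pos mm along -10.17 lat 0.66 z -0.98 F along 7.82 lat 6.08 z 2.83 19.263938548540345 52.28156089782715 [ 0.5853 -1.5918 -0.0886]
```

About 6.3 N is on the outer stop now. Adding 0.8 mm and holding.

Call:
step_arm(commands=[10, -0.0004, -0.0005, 0, 0, 0, 0, 10, -0.0008, -0.0011, 0, 0, 0, 0, 10, -0.0008, -0.0011, 0, 0, 0, 0, 10, -0.0008, -0.0011, 0, 0, 0, 0, 10, -0.0008, -0.0011, 0, 0, 0, 0, 10, -0.0008, -0.0011, 0, 0, 0, 0, 10, -0.0008, -0.0011, 0, 0, 0, 0, 10, -0.0008, -0.0011, 0, 0, 0, 0, 10, -0.0008, -0.0011, 0, 0, 0, 0, 10, -0.0008, -0.0011, 0, 0, 0, 0])

```text
clock: 16.4
position: [0.6222, -0.018, 0.185]
ee_rot: [0.894, 0.448, 0.002, 0.0]
ft_force: [10.2, 3.2, 2.2]
grip_width: 0.224
grasp_force: 52.1
```

```bash
python3 s.py
```

```text
16.4 pos mm along -10.53 lat 0.64 z -0.99 F along 8.69 lat 6.29 z 2.22 19.111608032981604 52.14566767215729 [ 0.6629 -1.9345 -0.0863]
```

Call:
step_arm(commands=[10, -0.0004, -0.0005, 0, 0, 0, 0, 10, -0.0004, -0.0005, 0, 0, 0, 0, 10, -0.0004, -0.0005, 0, 0, 0, 0, 10, -0.0004, -0.0005, 0, 0, 0, 0, 10, -0.0004, -0.0005, 0, 0, 0, 0, 10, -0.0004, -0.0005, 0, 0, 0, 0, 10, -0.0004, -0.0005, 0, 0, 0, 0, 10, -0.0004, -0.0005, 0, 0, 0, 0, 10, -0.0004, -0.0005, 0, 0, 0, 0, 10, -0.0004, -0.0005, 0, 0, 0, 0])

```text
clock: 17.65
position: [0.6221, -0.0181, 0.185]
ee_rot: [0.894, 0.449, 0.002, 0.0]
ft_force: [12.9, 4.0, 1.6]
grip_width: 0.222
grasp_force: 52.1
```

```bash
python3 s.py
```

```text
17.65 pos mm along -10.61 lat 0.60 z -0.98 F along 10.92 lat 8.01 z 1.60 18.928167138896576 52.07420289516449 [ 0.7957 -2.0874 -0.2149]
```

Outer stop is held at about 8–9 N, at position -10.6. The inner stop was 6.6 at the same load, so midway is -2.0 mm. Moving there.

Call:
step_arm(commands=[10, 0.0015, 0.002, 0, 0, 0, 0, 10, 0.003, 0.004, 0, 0, 0, 0, 10, 0.0045, 0.006, 0, 0, 0, 0, 10, 0.006, 0.008, 0, 0, 0, 0, 10, 0.0075, 0.01, 0, 0, 0, 0, 10, 0.009, 0.012, 0, 0, 0, 0, 10, 0.0105, 0.014, 0, 0, 0, 0, 10, 0.0114, 0.0152, 0, 0, 0, 0, 10, 0.0114, 0.0152, 0, 0, 0, 0, 10, 0.0114, 0.0152, 0, 0, 0, 0])

```text
clock: 18.9
position: [0.6273, -0.0113, 0.185]
ee_rot: [0.894, 0.448, 0.0, 0.0]
ft_force: [0.8, -1.1, 7.3]
grip_width: 0.226
grasp_force: 52.9
```

```bash
python3 s.py
```

```text
18.9 pos mm along -2.11 lat 0.65 z -1.04 F along -0.46 lat 1.30 z 7.34 19.31401270292518 52.898805141448975 [-0.2928 -0.1272 -0.0451]
```

Within 0.1 mm of midway with almost no axial load. Opening, then rising straight up.

Call:
step_arm(commands=[22, 0, 0, 0, 0, 0, 0, 26, 0, 0, 0, 0, 0, 0, 34, 0, 0, 0, 0, 0, 0, 45, 0, 0, 0, 0, 0, 0, 60, 0, 0, 0, 0, 0, 0, 70, 0, 0, 0, 0, 0, 0, 70, 0, 0, 0, 0, 0, 0, 70, 0, 0, 0.02, 0, 0, 0, 70, 0, 0, 0.05, 0, 0, 0, 70, 0, 0, 0.08, 0, 0, 0])

```text
clock: 20.15
position: [0.6275, -0.011, 0.2345]
ee_rot: [0.894, 0.448, 0.001, 0.0]
ft_force: [1.1, 0.2, -0.6]
grip_width: 0.822
grasp_force: 0.0
```

Call:
step_arm(commands=[70, 0, 0, 0.03, 0, 0, 0, 70, 0, 0, 0.06, 0, 0, 0, 70, 0, 0, 0.095, 0, 0, 0, 70, 0, 0, 0.095, 0, 0, 0, 70, 0, 0, 0.095, 0, 0, 0, 70, 0, 0, 0.095, 0, 0, 0, 70, 0, 0, 0.095, 0, 0, 0, 70, 0, 0, 0.095, 0, 0, 0, 70, 0, 0, 0.095, 0, 0, 0, 70, 0, 0, 0.095, 0, 0, 0])

```text
clock: 21.4
position: [0.6272, -0.0109, 0.2895]
ee_rot: [0.894, 0.448, 0.0, 0.0]
ft_force: [-0.7, -0.4, 0.0]
grip_width: 0.82
grasp_force: 0.0
```

```bash
python3 - <<'E'
from h import *
o=get_obs();print(o["position"],o["ee_rot"],o["ft_force"],o["clock"])
np.savez("w2.npz",p=o["position"],q=o["ee_rot"])
a=camera("wrist")[:,:,::-1];cv2.imwrite("pics/w2.png",a)
cv2.imwrite("pics/c4.png",cv2.resize(a[140:310,270:390],None,fx=3.5,fy=3.5,interpolation=cv2.INTER_CUBIC))
E
```

```text
[ 0.6272 -0.0109  0.2895] [0.8942 0.4478 0.     0.    ] [-0.6966 -0.4092  0.0329] 21.4
```

View pics/c4.png

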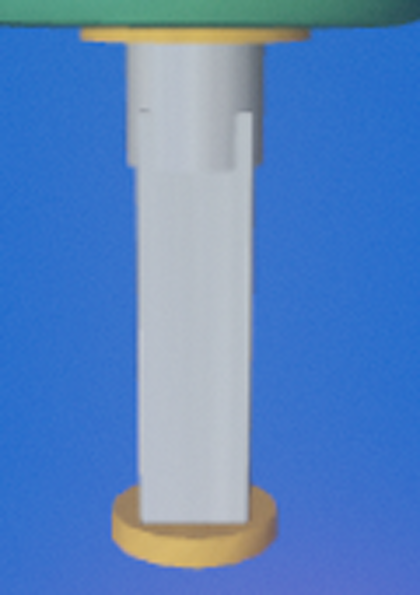

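The crop shows the bar end at about y=522, with corners (141,522) and (249,522), and the ring's lower edge at about y=43. Now measuring the shift since the start.

```bash
python3 - <<'E'
from h import *
u=np.array([.5976,.8018,0]);r=[]
for f,pts,ring in(("w.npz",[(158,521),(267,521)],(217,58)),("w2.npz",[(141,522),(249,522)],(194,43))):
    w=np.load(f);g=lambda x,y,z=.215:wray((270+(x-1.25)/3.5,140+(y-1.25)/3.5),z,w["p"],w["q"])
    e=(g(*pts[0])+g(*pts[1]))/2;r.append((e@u,g(*ring)@u))
r=np.array(r)*1e3;print(r,r[1]-r[0])
E
```

```text
[[342.8913 426.2376]
 [340.4136 426.2575]] [-2.4777  0.0199]
```

The shaft moved -2.48 mm by vision against -2.51 mm by the arm, so the grip did not slip. Handing in.

```bash
python3 -c "
from workcell import *
print(hand_in())"
```

```text
the job is handed in; nothing more can be done
None
```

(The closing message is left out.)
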